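# Stack two emulsion cartons on the sloping stand

## Task

Lay the carton with the red sleeve on the sloping stand, label up, lengthwise down the slope, midway across it and with its lower end up against the blue backstop, and let go of it. Then stack the blue-sleeved carton squarely on top of it the same way, also up against the backstop. Leave the yellow carton where it is.

Things in the scene. Friction and masses are not known exactly. Their poses are not given: they have to be found in the camera images.
- carton_red: Cardboard carton with a red sleeve round its middle and a small white label on top; 100 mm long (its x) by 55 mm wide (its y) by 45 mm high (its z), 0.25 to 0.5 kg, loose, lying flat on the table. Origin: centre of its underside. The three cartons are alike but for the sleeve's colour and swap places from start to start.
- carton_blue: The same carton, same size and origin, with a blue sleeve.
- carton_yellow: The same carton, same size and origin, with a yellow sleeve; it is to be left alone.
- deck: Sloping aluminium deck of a fixed stand, 130 mm down the slope, 120 mm wide, tilted 20 degrees; at its low end a blue backstop as wide, 6 mm thick, square to it, 77 mm high; other sides open. Not slippery: cartons stay where put. Origin: on the deck at the foot of the backstop's face, midway across, 26 mm above the table. x: up the slope from the backstop; y: along it; z: square to the deck, up.
Not all that is in view belongs to the job. What is shaped like the carton_red but green, orange or pink is not meant.

How it is judged:
By the outcome, as a careful person would: the job done as asked, in the order asked, and still so for the second after the job is handed in, with the robot touching nothing.
It also fails if it takes over 58 s, if anything falls off the work surface, if the arm or the gripper's body presses on something with over 40 N, if the wrist force passes 120 N, or if a joint passes its speed limit or range.

## Robot

A 7-joint arm with a two-finger parallel gripper is mounted at the origin on the work surface. World frame = base frame: x ahead of the robot, y to its left, z up, the work surface at z = 0. Lengths are in m, angles in rad, forces in N, time in s.
With the tool pointing down it reaches from about 0.4 to 0.9 m from the base axis. Payload 5.6 kg.
Tool frame: the origin (TCP) lies on the front face of the gripper's body, between the roots of the fingers; the fingertips stand 88 mm ahead of it and the grasp point (between the pads) lies 69 mm ahead of it (tcp_to_tips is the distance from the TCP to the fingertips, in m); y points along the fingers, z is the direction in which the jaws open and shut, and the axes are right-handed (so a half turn about y gives the same grasp; the last joint's range is limited). The gripper opens to 92 mm and grips with 3 to 60 N. Pads are 20 mm wide; open, the fingers measure 128 mm over their backs; the gripper's body (75 mm by 189 mm) begins 69 mm behind the grasp point.
Start: joints at [1.228, 0.468, -0.012, 1.603, 0.006, 1.071, -0.056], TCP at [0.192, -0.621, 0.303] pointing down, gripper open.
Joint ranges: [-2.53, 2.53], [-0.31, 2.02], [-1.57, 1.55], [0.28, 2.44], [-1.29, 4.43], [0.15, 1.84], [-2.92, 2.92]. Speed limits (rad/s): [2.57, 2.57, 3.14, 3.14, 3.14, 3.14, 3.14].

## Interface

Orientations are given as a unit quaternion [w, x, y, z].
In Python, from plant import * gives the robot as it stands. The module is installed in compiled form; this text tells all that it offers.
- The arm moves only by the tool arm_command, never from a script. Its argument "plan" is text: rows parted by semicolons, each of 7 numbers parted by spaces: the turn, a rotation vector about the tool's x, y, z in rad, then the shift along the tool's x, y, z in mm, then the opening in per cent of the stroke, from 0 (shut) to 100 (fully open). In form: ax ay az tx ty tz grip; .... A call has 1 to 10 rows; each row is the pose to reach, as a shift and turn from the pose commanded when the call began, along the tool's axes at that moment; what a row does not reach only later rows make up. A row lasts 1/10 s, in which the tool goes at most 50 mm and 8.59 degrees, less where a joint would pass 70% of its speed; a pose out of reach is approached as far as the arm can. A call with a gripper value outside its range is refused whole. The fingers move at their own pace and stop on an object; "grip_force" is the grip in N (left out, the last holds). Time passes only in rows, so rows that repeat a pose let the fingers close. It gives the time, the measured TCP pose, the force and the opening at its end, in the units of the state.
- observe(): the state, without advancing time (a new reading comes with each control period).
- get_image(name): name is "scene" or "top" or "wrist"; returns a dict with "color" (400x640x3 uint8, red, green, blue), "intrinsics" (3x3 intrinsics, pixels), "T" (4x4, takes a point from camera to world coordinates). Camera axes: x right, y up, looking along -z (the intrinsics and any distortion apply to the point x, -y, -z); pixel columns grow to the right and rows downward; lengths in m; the calibration is good to about 2 mm. The wrist camera is an equidistant fisheye: a pixel r from the principal point sees the ray r / f radians off the axis. A picture is of the moment at which its call begins. There is no depth.
- finish_job(): hands the job in, once; it reports no verdict.
The state is a dict: "time_s": time; "qpos": joint angles; "qvel": joint speeds; "effort": joint torques, N m; "position": TCP position; "tool_rot": TCP orientation; "contact_force": force on the tool from outside, world axes, zero at the start; "wrist_torque": the same for the moment, N m; "width": finger opening in m.
Only numpy, scipy, OpenCV 4.12 (cv2) and the standard library are available. Lean on these libraries where they do the work, as an engineer would, in place of code of your own. Each camera call takes 0.05 s, during which the arm holds its last target.

## Working session

There is one attempt and no reset: what is moved stays moved. The work goes in short steps, Python scripts to look and compute and a tool call to move; the robot and the scene stay as the last step left them, time stands still between calls to the robot, and variables do not carry over. Pictures are saved under pics/ and viewed, and the job is handed in when it is done.

Besides the shell and the picture viewer there is one more tool, called after ">>>" by a JSON object that holds its "method" and its "body". arm_command: Moves the arm, as the interface text tells. Its arguments: {"type":"object","properties":{"plan":{"type":"string"},"grip_force":{"type":"number"}},"required":["plan"]}

```bash
mkdir -p pics; python3 - <<'E'
from plant import *
import cv2,numpy as np
s=observe()
for k in s: print(k,np.round(s[k],4))
for n in ["scene","top","wrist"]:
    d=get_image(n); cv2.imwrite(f"pics/{n}0.png",d["color"][:,:,::-1]); print(n,np.round(d["intrinsics"],2).tolist(),np.round(d["T"],4).tolist(),[k for k in d])
    np.savez(f"pics/{n}0.npz",**{k:d[k] for k in("color","intrinsics","T")})
E
```

```text
time_s 0.0
qpos [ 1.228   0.4684 -0.0116  1.6037  0.006   1.0714 -0.0563]
qvel [ 0.0015  0.0004  0.0011  0.0003  0.001   0.0012 -0.0009]
effort [-1.00000e-04 -5.20576e+01 -1.25000e-02 -2.43751e+01 -5.66000e-02
  1.73000e-02  1.00000e-04]
position [ 0.1918 -0.6206  0.3017]
tool_rot [ 0.1054 -0.1057  0.6998 -0.6986]
contact_force [ 0.6604  0.2786 -0.199 ]
wrist_torque [ 0.0434 -0.0341 -0.0088]
width 0.0916
scene [[483.61, 0.0, 313.44], [0.0, 483.61, 194.32], [0.0, 0.0, 1.0]] [[-0.0487, -0.78, 0.6239, 1.2235], [0.9987, -0.0294, 0.0411, 0.061], [-0.0137, 0.6251, 0.7804, 0.861], [0.0, 0.0, 0.0, 1.0]] ['color', 'intrinsics', 'T']
top [[431.12, 0.0, 323.6], [0.0, 431.12, 201.4], [0.0, 0.0, 1.0]] [[-0.0207, 0.9917, -0.1265, 0.4792], [-0.9993, -0.0245, -0.0287, 0.013], [-0.0316, 0.1258, 0.9915, 0.9999], [0.0, 0.0, 0.0, 1.0]] ['color', 'intrinsics', 'T']
wrist [[309.71, 0.0, 312.16], [0.0, 309.71, 198.58], [0.0, 0.0, 1.0]] [[0.2956, 0.9134, 0.2798, 0.2718], [-0.9553, 0.2828, 0.086, -0.5961], [-0.0006, -0.2927, 0.9562, 0.3839], [0.0, 0.0, 0.0, 1.0]] ['color', 'intrinsics', 'T']
```

View pics/top0.png

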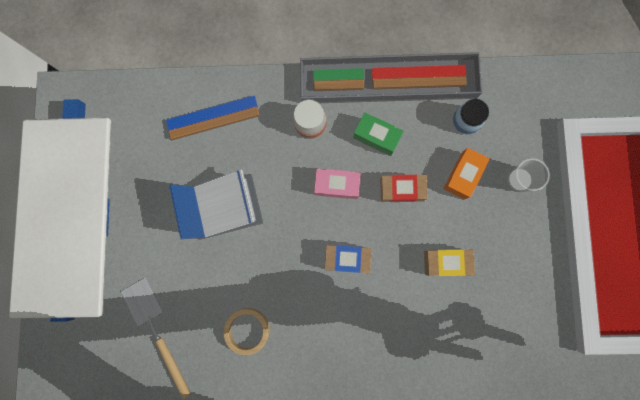

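View pics/scene0.png

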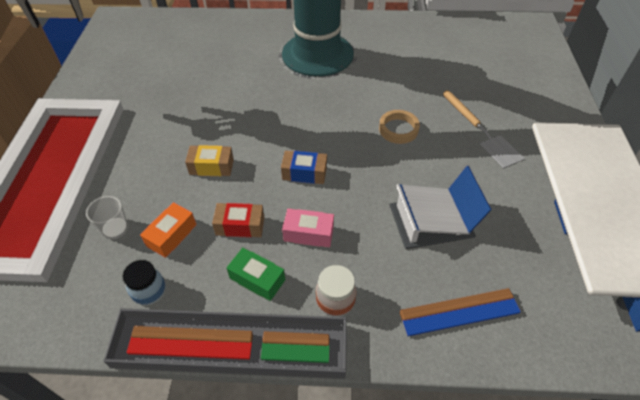

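View pics/wrist0.png

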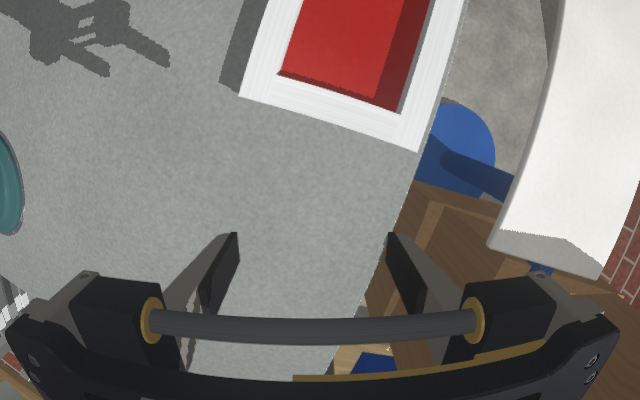

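The top view shows red at about (404,188), blue (348,259), yellow (452,263) and the stand at about (215,205), with its backstop on the left (+y). The scene view agrees. The wrist view shows only the tray and fingers. Next I measure.

```bash
cat > h.py <<'E'
import numpy as np,cv2
from scipy.spatial.transform import Rotation as R
def ray(d,u,v):
    K,T=d["intrinsics"],d["T"]
    r=np.array([(u-K[0,2])/K[0,0],-(v-K[1,2])/K[1,1],-1.])
    r=T[:3,:3]@r; return T[:3,3],r/np.linalg.norm(r)
def onz(d,u,v,z):
    o,r=ray(d,u,v); return o+r*(z-o[2])/r[2]
def proj(d,p):
    K,T=d["intrinsics"],d["T"]; c=T[:3,:3].T@(np.asarray(p)-T[:3,3])
    return np.array([K[0,2]+K[0,0]*c[0]/-c[2],K[1,2]-K[1,1]*c[1]/-c[2]])
def tri(d1,p1,d2,p2):
    o1,r1=ray(d1,*p1);o2,r2=ray(d2,*p2)
    A=np.stack([r1,-r2],1);s=np.linalg.lstsq(A,o2-o1,rcond=None)[0]
    a,b=o1+r1*s[0],o2+r2*s[1];return (a+b)/2,np.linalg.norm(a-b)
def rot(q): return R.from_quat(np.roll(q,-1))
E
python3 - <<'E'
from h import *
print(rot(np.array([0.1054,-0.1057,0.6998,-0.6986])).as_matrix().round(3))
t=np.load("pics/top0.npz");s=np.load("pics/scene0.npz")
for n,d in(("top",t),("scene",s)):
    hsv=cv2.cvtColor(d["color"],cv2.COLOR_RGB2HSV)
    H,S,V=hsv[...,0].astype(int),hsv[...,1],hsv[...,2]
    for c,m in (("red",((H<4)|(H>176))&(S>170)&(V>90)),("blue",(abs(H-112)<10)&(S>150)&(V>60)),("yel",(abs(H-24)<5)&(S>170)),("brown",(abs(H-13)<5)&(S>80)&(S<190)),("white",(S<40)&(V>190))):
        nn,l,st,ce=cv2.connectedComponentsWithStats(m.astype(np.uint8))
        for i in range(1,nn):
            if 40<st[i,4]<1500:
                pts=np.argwhere(l==i)[:,::-1].astype(np.float32)
                r=cv2.minAreaRect(pts)
                print(n,c,st[i].tolist(),ce[i].round(1),"rect",np.round(r[0],1),np.round(r[1],1),round(r[2],1),"z45",onz(d,*ce[i],.045)[:2].round(4))
for n,d,b in(("top",t,(160,150,480,290)),("scene",s,(380,150,500,260))):
    x=d["color"][b[1]:b[3],b[0]:b[2],::-1]
    k=min(800/x.shape[1],600/x.shape[0]); cv2.imwrite(f"pics/crop_{n}.png",cv2.resize(x,None,fx=k,fy=k,interpolation=cv2.INTER_CUBIC));print(n,k)
E
```

```text
[[-0.955 -0.001  0.295]
 [-0.295  0.002 -0.955]
 [ 0.    -1.    -0.002]]
top red [373, 65, 93, 13, 915] [419.1  71.6] rect [418.9  71.6] [10.3 92. ] 88.1 z45 [ 0.8973 -0.1857]
top red [393, 175, 24, 25, 266] [405.  188.1] rect [404.5 187. ] [24. 23.] 90.0 z45 [ 0.6265 -0.1413]
top blue [166, 96, 90, 34, 912] [210.7 112.6] rect [210.9 112.5] [10.1 91.4] 74.6 z45 [0.8147 0.2978]
top blue [63, 100, 22, 18, 355] [ 73.  108.6] rect [ 73.5 108.5] [17. 21.] 90.0 z45 [0.8345 0.623 ]
top blue [170, 185, 32, 53, 994] [185.2 209.2] rect [186.3 210. ] [55.3 21.7] 77.9 z45 [0.5911 0.3527]
top blue [336, 246, 24, 25, 241] [347.4 258.3] rect [347.5 258. ] [24. 23.] 90.0 z45 [ 0.474  -0.0088]
top yel [438, 250, 27, 25, 318] [451.4 261.9] rect [451. 262.] [24. 26.] 90.0 z45 [ 0.4616 -0.2345]
top brown [372, 76, 95, 13, 924] [419.2  82.2] rect [419.1  82.2] [10.1 94. ] 88.3 z45 [ 0.8718 -0.1848]
top brown [314, 80, 50, 11, 468] [338.6  84.7] rect [338.5  84.8] [ 9.4 49.2] 88.3 z45 [8.719e-01 4.000e-04]
top brown [169, 107, 91, 33, 862] [213.6 123. ] rect [213.7 122.9] [ 9.6 92.2] 74.4 z45 [0.7895 0.29
[... 3541 characters left out ...]
7. 13.] 90.0 z45 [ 0.4712 -0.0086]
scene white [397, 185, 18, 53, 217] [405.8 214.8] rect [403.8 210.9] [53.3  7.3] 69.4 z45 [0.6185 0.2131]
scene white [230, 209, 16, 10, 135] [237.5 213.1] rect [237.5 213.5] [ 9. 15.] 90.0 z45 [ 0.6277 -0.1392]
scene white [300, 215, 17, 13, 155] [307.5 221.2] rect [308. 221.] [15.8 10.5] 8.1 z45 [0.6427 0.0091]
scene white [158, 217, 18, 14, 139] [166.4 223.4] rect [166.5 223. ] [ 9.2 16.3] 45.0 z45 [ 0.6597 -0.283 ]
scene white [245, 260, 19, 16, 172] [254.1 267.5] rect [254.1 267.5] [15.1 12.3] 31.0 z45 [ 0.7563 -0.0877]
scene white [318, 266, 36, 30, 841] [335.4 280.7] rect [335.5 280.5] [35. 29.] 0.0 z45 [0.7784 0.0697]
top 2.5
scene 5.454545454545454
```

```bash
python3 - <<'E'
from h import *
t=np.load("pics/top0.npz")
x=t["color"][160:250,165:265,::-1]; cv2.imwrite("pics/stand_top.png",cv2.resize(x,None,fx=6,fy=6,interpolation=cv2.INTER_CUBIC))
E
```

```text
(no output)
```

View pics/stand_top.png

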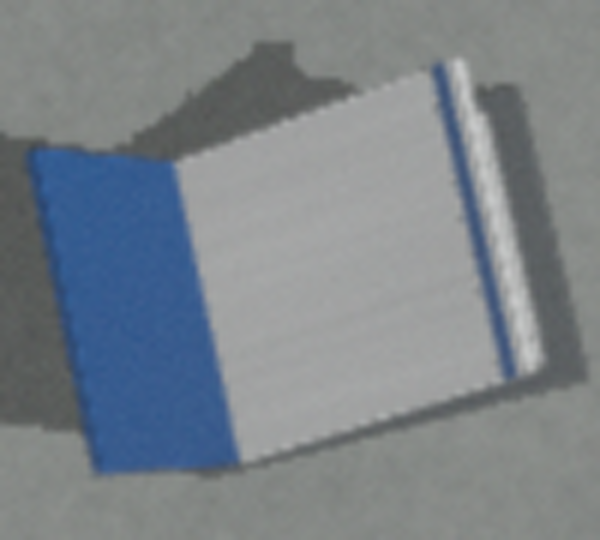

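View pics/crop_scene.png

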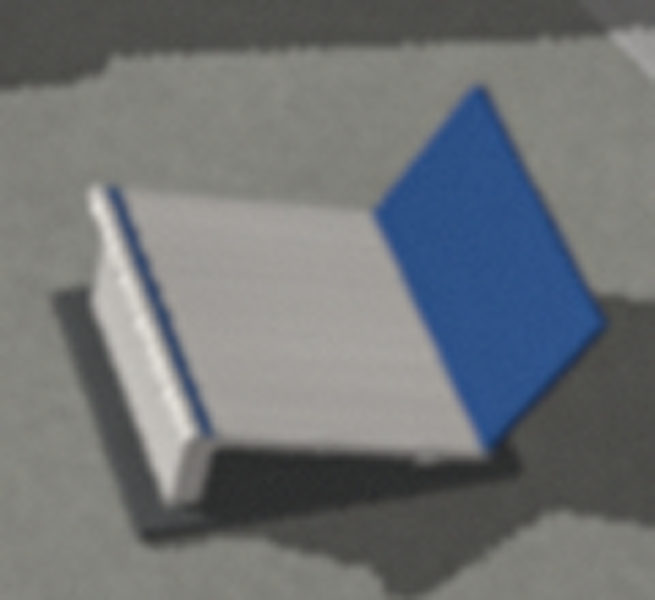

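```bash
python3 - <<'E'
from h import *
t=np.load("pics/top0.npz");s=np.load("pics/scene0.npz")
T=lambda x,y:((x+.5)/6-.5+165,(y+.5)/6-.5+160)
k=5.4545;S=lambda x,y:((x+.5)/k-.5+380,(y+.5)/k-.5+150)
P={}
for n,a,b in(("A",(175,160),(487,455)),("B",(240,466),(375,212)),("A'",(30,148),(607,323)),("B'",(97,474),(480,85)),("C",(450,62),(213,440)),("D",(516,378),(117,187))):
    p,e=tri(t,T(*a),s,S(*b));P[n]=p;print(n,p.round(4),"gap",round(e,4),"z26 top",onz(t,*T(*a),.026)[:2].round(4),"scene",onz(s,*S(*b),.026)[:2].round(4))
d=P["A"]-P["B"];print("foot",np.linalg.norm(d),np.degrees(np.arctan2(d[1],d[0])),(P["A"]+P["B"])/2)
d=P["A'"]-P["B'"];print("top",np.linalg.norm(d),np.degrees(np.arctan2(d[1],d[0])))
u=(P["C"]+P["D"]-P["A"]-P["B"])/2;print("up",u,np.linalg.norm(u),np.degrees(np.arctan2(u[1],u[0])),np.degrees(np.arcsin(u[2]/np.linalg.norm(u))))
u=(P["A'"]+P["B'"]-P["A"]-P["B"])/2;print("bs",u,np.linalg.norm(u))
for n,a,b in(("red",(404.5,187.3),(237.5,213.1)),("blue",(347.9,258.6),(304,160)),("yel",(451.5,262.7),(208.3,153.3))):
    p,e=tri(t,a,s,b);print(n,p.round(4),e)
    # brown ends
E
```

```text
A [0.6463 0.342  0.0258] gap 0.0025 z26 top [0.6462 0.3406] scene [0.6462 0.3432]
B [0.5281 0.3148 0.0258] gap 0.0021 z26 top [0.528  0.3137] scene [0.5279 0.3159]
A' [0.6391 0.3685 0.1009] gap 0.0015 z26 top [0.6524 0.3973] scene [0.5814 0.3997]
B' [0.5227 0.3421 0.0983] gap 0.0001 z26 top [0.5262 0.3684] scene [0.4563 0.3688]
C [0.6731 0.228  0.068 ] gap 0.0066 z26 top [0.6817 0.2342] scene [0.6434 0.2404]
D [0.5555 0.202  0.0693] gap 0.0043 z26 top [0.559  0.2085] scene [0.5185 0.212 ]
foot 0.12134999826578809 12.940449515331093 [0.58718871 0.32843042 0.02581076]
top 0.11938158504820666 12.783962161823368
up [ 0.02710091 -0.1134321   0.04286303] 0.12425192074363739 -76.56292681032728 20.17988951862918
bs [-0.00626423  0.02687796  0.07376009] 0.0787541532136853
red [ 0.6281 -0.1396  0.0457] 0.0012827400416263594
blue [ 0.4733 -0.0092  0.0472] 0.0015443680559581786
yel [ 0.4598 -0.2331  0.047 ] 0.002016046728063474
```

```bash
cat >> h.py <<'E'
def frame(yc,zc):
    y=np.array(yc,float);y/=np.linalg.norm(y);z=np.array(zc,float);z-=y*(z@y);z/=np.linalg.norm(z)
    return np.stack([np.cross(y,z),y,z],1)
a=np.radians(12.9);c,sn=np.cos(np.radians(20)),np.sin(np.radians(20))
yd=np.array([np.cos(a),np.sin(a),0]);h=np.array([np.sin(a),-np.cos(a),0])
xd=h*c+np.array([0,0,sn]);zd=np.cross(xd,yd);O=np.array([.587,.3285,.026]);D=np.stack([xd,yd,zd],1)
RD=frame(-zd,yd)
def down(yawdeg): b=np.radians(yawdeg);return frame([0,0,-1],[np.cos(b),np.sin(b),0])
def deckpt(x,y,z): return O+D@np.array([x,y,z])   # m
def go(s,p,Rt,tag=""):
    R0=rot(s["tool_rot"]).as_matrix()
    w=R.from_matrix(R0.T@Rt).as_rotvec();t=R0.T@(p-s["position"])*1000
    print(tag,"turn",w.round(4),"shift mm",t.round(1))
E
python3 - <<'E'
from h import *
from plant import *
s=observe();print(D.round(3))
go(s,np.array([.628,-.1395,.25]),down(-.5),"hover red")
E
```

```text
[[ 0.21   0.975 -0.076]
 [-0.916  0.223  0.333]
 [ 0.342  0.     0.94 ]]
hover red turn [ 1.2000e-03 -1.2623e+00 -7.0000e-04] shift mm [-558.8   52.3 -330.9]
```

>>> {"method": "arm_command", "body": {"plan": "0 -0.03 0 -15 0 -9 76; 0 -0.09 0 -40 0 -24 76; 0 -0.16 0 -75 0 -44 76; 0 -0.24 0 -110 0 -65 76; 0 -0.32 0 -150 0 -89 76; 0 -0.41 0 -190 0 -112 76; 0 -0.5 0 -230 0 -136 76; 0 -0.59 0 -270 0 -160 76; 0 -0.68 0 -310 0 -183 76; 0 -0.77 0 -350 0 -207 76", "grip_force": 25}}

```text
time_s: 1.15
position: [0.4664, -0.3169, 0.3029]
tool_rot: [-0.362, 0.362, -0.607, 0.607]
contact_force: [0.8, -0.4, 0.2]
width: 0.0698
```

```bash
python3 - <<'E'
from h import *
from plant import *
s=observe();print(s["time_s"],s["position"],s["width"],s["qpos"].round(2) if hasattr(s["qpos"],'round') else s["qpos"])
go(s,np.array([.628,-.1395,.20]),down(-.5),"hover red")
E
```

```text
1.15 [ 0.466384   -0.31694596  0.30288303] 0.06978479560182511 [ 0.79  0.35 -0.32  1.8   0.13  1.01 -0.07]
hover red turn [-1.000e-04 -4.863e-01  1.000e-04] shift mm [-232.9  102.9   57.9]
```

>>> {"method": "arm_command", "body": {"plan": "0 -0.05 0 -24 10 6 76; 0 -0.1 0 -48 20 12 76; 0 -0.16 0 -77 34 19 76; 0 -0.22 0 -106 46 26 76; 0 -0.28 0 -134 59 33 76; 0 -0.34 0 -163 72 40 76; 0 -0.4 0 -192 85 48 76; 0 -0.45 0 -216 95 54 76; 0 -0.487 0 -233 103 58 76; 0 -0.487 0 -233 103 58 76"}}

```text
time_s: 2.15
position: [0.6284, -0.1397, 0.1986]
tool_rot: [0.498, -0.498, 0.503, -0.501]
contact_force: [0.5, -0.1, 1.5]
width: 0.0698
```

```bash
python3 - <<'E'
from h import *
from plant import *
s=observe();print(s["time_s"],s["position"],s["width"],np.round(s["qpos"],2))
go(s,np.array([.628,-.1395,.095]),down(-.5),"grasp red")
d=get_image("wrist");cv2.imwrite("pics/w1.png",d["color"][:,:,::-1])
E
```

```text
2.15 [ 0.62843408 -0.13970766  0.19855527] 0.06977419608968093 [ 0.47  0.62 -0.42  1.68  0.3   0.91 -0.08]
grasp red turn [ 0.0013  0.0001 -0.0023] shift mm [  0.  103.6  -0.3]
```

View pics/w1.png

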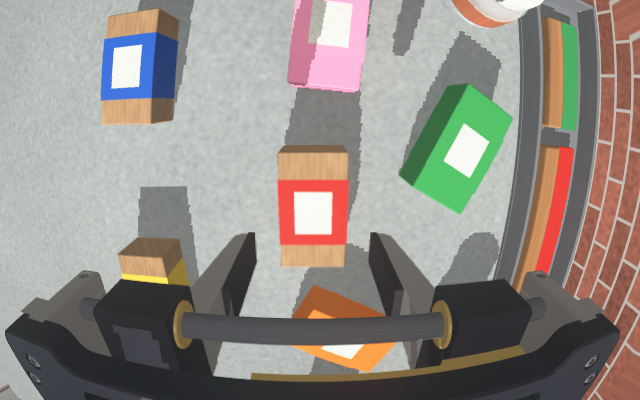

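The wrist view shows red centred between the fingers at (313,212), between the finger tips at 245 and 380, so the jaws line up. I'll descend and grip.

>>> {"method": "arm_command", "body": {"plan": "0 0 0 0 15 0 76; 0 0 0 0 40 0 76; 0 0 0 0 65 0 76; 0 0 0 0 85 0 76; 0 0 0 0 97 0 76; 0 0 0 0 104 0 76; 0 0 0 0 104 0 76"}}

```text
time_s: 2.9
position: [0.6274, -0.144, 0.095]
tool_rot: [0.496, -0.497, 0.504, -0.503]
contact_force: [-0.1, 0.7, -0.1]
width: 0.0703
```

>>> {"method": "arm_command", "body": {"plan": "0 0 0 0 0 0 40; 0 0 0 0 0 0 40; 0 0 0 0 0 0 40; 0 0 0 0 0 0 40; 0 0 0 0 0 0 40; 0 0 0 0 0 0 40", "grip_force": 25}}

```text
time_s: 3.5
position: [0.6286, -0.1436, 0.0967]
tool_rot: [-0.497, 0.496, -0.503, 0.504]
contact_force: [-0.3, -0.5, 6.6]
width: 0.0549
```

```bash
python3 - <<'E'
from h import *
from plant import *
for i in range(2):
    s=observe();print(s["time_s"],np.round(s["position"],4),s["width"],np.round(s["qpos"],3),np.round(s["contact_force"],1)); get_image("wrist")
d=get_image("wrist");cv2.imwrite("pics/w2.png",d["color"][:,:,::-1])
go(s,np.array([.628,-.1395,.22]),down(-.5),"lift")
E
```

```text
3.5 [ 0.6286 -0.1436  0.0967] 0.05490539355495545 [ 0.432  0.751 -0.363  1.713  0.366  0.744 -0.127] [-0.3 -0.5  6.6]
3.55 [ 0.6286 -0.1436  0.0968] 0.054982133562383115 [ 0.432  0.751 -0.363  1.713  0.366  0.744 -0.127] [-0.7 -0.1  6.7]
lift turn [-0.0016 -0.0054  0.0006] shift mm [  -4.  -123.2   -0.5]
```

View pics/w2.png

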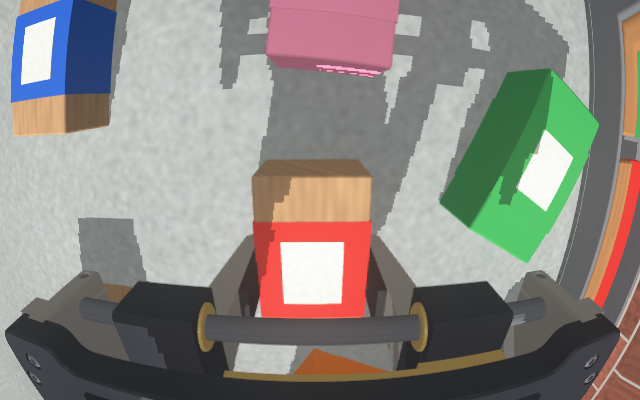

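```bash
cat >> h.py <<'E'
def rayf(d,u,v):
    K,T=d["intrinsics"],d["T"];x,y=u-K[0,2],v-K[1,2];r=np.hypot(x,y);th=r/K[0,0]
    k=np.array([np.sin(th)*x/r,-np.sin(th)*y/r,-np.cos(th)]);return T[:3,3],T[:3,:3]@k
def onzf(d,u,v,z):
    o,r=rayf(d,u,v);return o+r*(z-o[2])/r[2]
E
python3 - <<'E'
from h import *
from plant import *
d=get_image("wrist");s=observe()
for p in((312,272),(252,177),(371,177),(281.5,242),(344,242)): print(p,onzf(d,*p,.045).round(4))
R0=rot(s["tool_rot"]).as_matrix();
print("tool offset of label centre",(R0.T@(onzf(d,312,272,.045)-s["position"])*1000).round(1), (R0.T@((onzf(d,252,177,.045)+onzf(d,371,177,.045))/2-s["position"])*1000).round(1))
E
```

```text
(312, 272) [ 0.6293 -0.1396  0.045 ]
(252, 177) [ 0.6031 -0.0909  0.045 ]
(371, 177) [ 0.6565 -0.0917  0.045 ]
(281.5, 242) [ 0.615  -0.1229  0.045 ]
(344, 242) [ 0.6448 -0.1233  0.045 ]
tool offset of label centre [-4.  51.8  0.6] [-52.4  51.7   0.3]
```

>>> {"method": "arm_command", "body": {"plan": "0 0 0 0 -8 0 40; 0 0 0 0 -25 0 40; 0 0 0 0 -50 0 40; 0 0 0 0 -75 0 40; 0 0 0 0 -100 0 40; 0 0 0 0 -125 0 40; 0 0 0 0 -145 0 40; 0 0 0 0 -155 0 40; 0 0 0 0 -155 0 40"}}

```text
time_s: 4.6
position: [0.6285, -0.1434, 0.2525]
tool_rot: [-0.497, 0.496, -0.503, 0.504]
contact_force: [0.6, 0.8, -4.5]
width: 0.0549
```

```bash
python3 - <<'E'
from h import *
from plant import *
s=observe();print(s["time_s"],np.round(s["position"],4),s["width"],np.round(s["contact_force"],1),np.round(s["qpos"],3))
p=deckpt(.0735,0,.187);print(p);go(s,p,RD,"deck hover")
E
```

```text
4.6 [ 0.6285 -0.1434  0.2525] 0.05494972356654136 [ 0.6  0.8 -4.5] [ 0.487  0.556 -0.439  1.64   0.27   1.003 -0.053]
[0.58814073 0.32351932 0.226861  ]
deck hover turn [ 0.0392 -0.2373 -0.3464] shift mm [-466.3   25.2  -47. ]
```

>>> {"method": "arm_command", "body": {"plan": "0.001 -0.01 -0.015 -12 0 -1 40; 0.003 -0.03 -0.04 -40 0 -4 40; 0.006 -0.05 -0.07 -80 0 -8 40; 0.01 -0.08 -0.11 -120 0 -12 40; 0.014 -0.11 -0.15 -160 0 -16 40; 0.018 -0.14 -0.19 -200 0 -20 40; 0.022 -0.16 -0.23 -240 0 -24 40; 0.026 -0.18 -0.26 -280 0 -28 40; 0.03 -0.2 -0.29 -315 0 -32 40; 0.033 -0.21 -0.31 -340 0 -34 40"}}

```text
time_s: 5.6
position: [0.5963, 0.2019, 0.2489]
tool_rot: [-0.472, 0.611, -0.357, 0.525]
contact_force: [0.5, -0.3, -4.2]
width: 0.0546
```

```bash
python3 - <<'E'
from h import *
from plant import *
s=observe();print(s["time_s"],np.round(s["position"],4),s["width"],np.round(s["contact_force"],1),np.round(s["qpos"],3))
p=deckpt(.0735,0,.187);go(s,p,RD,"deck hover")
E
```

```text
5.6 [0.5963 0.2019 0.2489] 0.054569874777552436 [ 0.5 -0.3 -4.2] [-0.183  0.571 -0.43   1.653  0.571  1.151 -0.649]
deck hover turn [ 0.0093 -0.0195 -0.0388] shift mm [-121.7  -15.9   16.6]
```

>>> {"method": "arm_command", "body": {"plan": "0.002 -0.004 -0.008 -30 -10 4 40; 0.004 -0.008 -0.016 -60 -16 8 40; 0.006 -0.013 -0.026 -90 -16 12 40; 0.009 -0.017 -0.035 -112 -16 15 40; 0.009 -0.02 -0.039 -122 -16 17 40; 0.009 -0.02 -0.039 -122 -16 17 40; 0.009 -0.02 -0.039 -122 -16 17 40"}}

```text
time_s: 6.3
position: [0.5917, 0.318, 0.228]
tool_rot: [-0.466, 0.62, -0.339, 0.532]
contact_force: [-0.2, -0.6, -3.6]
width: 0.055
```

```bash
python3 - <<'E'
from h import *
from plant import *
s=observe();print(s["time_s"],np.round(s["position"],4),s["width"],np.round(s["contact_force"],1),np.round(s["qpos"],3))
print("deck xyz tcp",(D.T@(s["position"]-O)*1000).round(1))
go(s,deckpt(.0615,0,.099),RD,"deck pre")
for n in("scene","wrist","top"):
    d=get_image(n);cv2.imwrite(f"pics/{n}3.png",d["color"][:,:,::-1])
E
```

```text
6.3 [0.5917 0.318  0.228 ] 0.05497308329248594 [-0.2 -0.6 -3.6] [-0.374  0.686 -0.426  1.518  0.606  1.242 -0.793]
deck xyz tcp [ 79.6   2.2 186. ]
deck pre turn [ 0.0011 -0.0063  0.0026] shift mm [-18.4  86.9  -2.3]
```

View pics/wrist3.png

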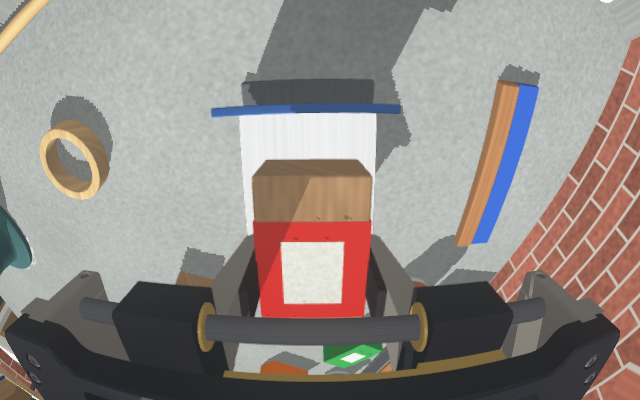

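View pics/scene3.png

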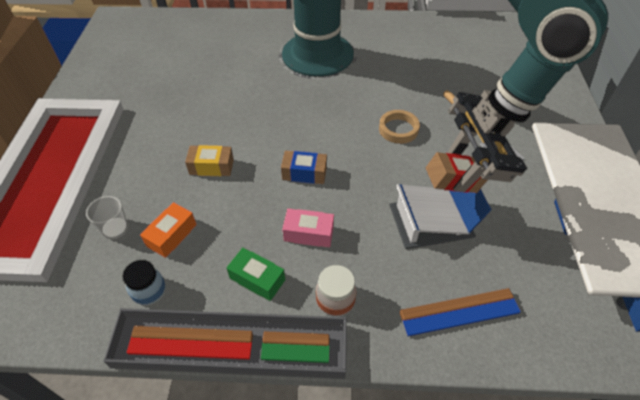

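```bash
python3 - <<'E'
from h import *
from plant import *
d=get_image("wrist");s=observe()
def onplane(u,v,z):
    o,r=rayf(d,u,v);o=D.T@(o-O);r=D.T@r;return (o+r*(z-o[2])/r[2])*1000
for p in((211,115),(401,110)): print("bs",onplane(*p,.077).round(1))
for p in((240,122),(376,118)): print("deck/bs",onplane(*p,0.01).round(1))
print("tcp",(D.T@(s["position"]-O)*1000).round(1))
z=(D.T@(s["position"]-O))[2]-.0967+.045
for p in((253,178),(371,178),(312,272)): print("carton",onplane(*p,z).round(1))
E
```

```text
bs [  0.9 -59.9  77. ]
bs [-0.8 59.8 77. ]
deck/bs [  9.5 -56.7  10. ]
deck/bs [ 7.4 57.6 10. ]
tcp [ 80.7   2.8 186.7]
carton [ 28.9 -22.6 135. ]
carton [ 29.4  30.2 135. ]
carton [ 77.    3.4 135. ]
```

>>> {"method": "arm_command", "body": {"plan": "0 -0.006 0.003 -5 10 -1 40; 0 -0.006 0.003 -10 30 -3 40; 0 -0.006 0.003 -15 50 -3 40; 0 -0.006 0.003 -18 68 -3 40; 0 -0.006 0.003 -19 78 -3 40; 0 -0.006 0.003 -19 84 -3 40; 0 -0.006 0.003 -19 84 -3 40"}}

```text
time_s: 7.2
position: [0.5914, 0.3071, 0.1424]
tool_rot: [-0.468, 0.621, -0.339, 0.53]
contact_force: [-0.4, 0.0, -4.0]
width: 0.0547
```

```bash
cat > st.py <<'E'
from h import *
from plant import *
s=observe();print(round(s["time_s"],2),np.round(s["position"],4),round(s["width"],4),"F deck",np.round(D.T@s["contact_force"],1),"deck xyz tcp",(D.T@(s["position"]-O)*1000).round(1))
go(s,s["position"],RD,"rot to RD")
E
python3 st.py
```

```text
7.2 [0.5914 0.3071 0.1424] 0.0547 F deck [-1.4 -0.3 -3.7] deck xyz tcp [ 60.4  -0.5 101.9]
rot to RD turn [ 0.001  -0.0003 -0.0012] shift mm [0. 0. 0.]
```

>>> {"method": "arm_command", "body": {"plan": "0 0 0 0 2 0.5 40; 0 0 0 0 4 0.5 40; 0 0 0 0 4 0.5 40; 0 0 0 0 4 0.5 40"}}

```text
time_s: 7.6
position: [0.5922, 0.3067, 0.1397]
tool_rot: [-0.469, 0.621, -0.338, 0.53]
contact_force: [-0.1, -0.5, -4.3]
width: 0.0546
```

```bash
python3 st.py
```

```text
7.6 [0.5922 0.3067 0.1397] 0.0546 F deck [-1.  -0.3 -4.2] deck xyz tcp [60.   0.2 99.2]
rot to RD turn [-0.0005 -0.0001 -0.002 ] shift mm [0. 0. 0.]
```

>>> {"method": "arm_command", "body": {"plan": "0 0 0 -3 0 0 40; 0 0 0 -6 0 0 40; 0 0 0 -7 0 0 40; 0 0 0 -7 0 0 40"}}

```text
time_s: 8.0
position: [0.5912, 0.3118, 0.1376]
tool_rot: [-0.468, 0.621, -0.338, 0.53]
contact_force: [-0.5, -5.4, 2.6]
width: 0.0551
```

```bash
python3 st.py
```

```text
8.0 [0.5912 0.3118 0.1376] 0.0551 F deck [ 5.7 -1.7  0.6] deck xyz tcp [54.3  0.3 99. ]
rot to RD turn [ 0.0002 -0.0007  0.0008] shift mm [0. 0. 0.]
```

Contact with the backstop. I'll lower onto the deck while keeping it pressed.

>>> {"method": "arm_command", "body": {"plan": "0 0 0 0 1 0 40; 0 0 0 -0.5 2 0 40; 0 0 0 -0.5 3 0 40; 0 0 0 -0.5 3 0 40; 0 0 0 -0.5 3 0 40"}}

```text
time_s: 8.5
position: [0.5917, 0.311, 0.1351]
tool_rot: [-0.468, 0.621, -0.338, 0.531]
contact_force: [0.1, -5.5, 4.9]
width: 0.055
```

```bash
python3 st.py
```

```text
8.5 [0.5917 0.311  0.1351] 0.055 F deck [ 6.7 -1.1  2.8] deck xyz tcp [54.3  0.7 96.4]
rot to RD turn [-0.0006 -0.0014  0.001 ] shift mm [0. 0. 0.]
```

>>> {"method": "arm_command", "body": {"plan": "0 0 0 0 0.5 0 64; 0 0 0 0 0.5 0 70; 0 0 0 0 0.5 0 76; 0 0 0 0 0.5 0 76; 0 0 0 0 0.5 0 76"}}

```text
time_s: 9.0
position: [0.5907, 0.3126, 0.1334]
tool_rot: [-0.469, 0.621, -0.339, 0.529]
contact_force: [-0.5, -0.9, -0.4]
width: 0.07
```

>>> {"method": "arm_command", "body": {"plan": "0 0 0 0 -5 0 76; 0 0 0 0 -20 0 76; 0 0 0 0 -45 0 76; 0 0 0 0 -75 0 76; 0 0 0 0 -110 0 76; 0 0 0 20 -130 0 76; 0 0 0 50 -140 0 76; 0 0 0 60 -140 0 76; 0 0 0 60 -140 0 76"}}

```text
time_s: 9.9
position: [0.5936, 0.3023, 0.2868]
tool_rot: [-0.468, 0.62, -0.339, 0.531]
contact_force: [0.6, 0.4, -0.1]
width: 0.07
```

```bash
python3 st.py; python3 - <<'E'
from h import *
from plant import *
s=observe()
for n in("scene","wrist","top"):
    d=get_image(n);cv2.imwrite(f"pics/{n}4.png",d["color"][:,:,::-1]);np.savez(f"pics/{n}4.npz",**{k:d[k] for k in("color","intrinsics","T")})
E
```

```text
9.9 [0.5936 0.3023 0.2868] 0.07 F deck [-0.3  0.7 -0. ] deck xyz tcp [114.6   0.5 235.9]
rot to RD turn [-0.001  -0.0034 -0.0017] shift mm [0. 0. 0.]
```

View pics/wrist4.png

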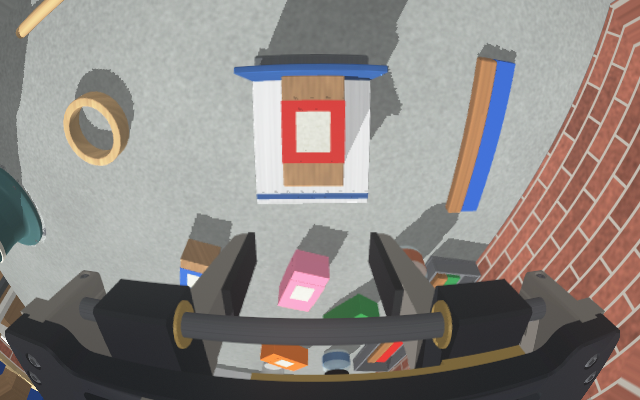

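View pics/top4.png

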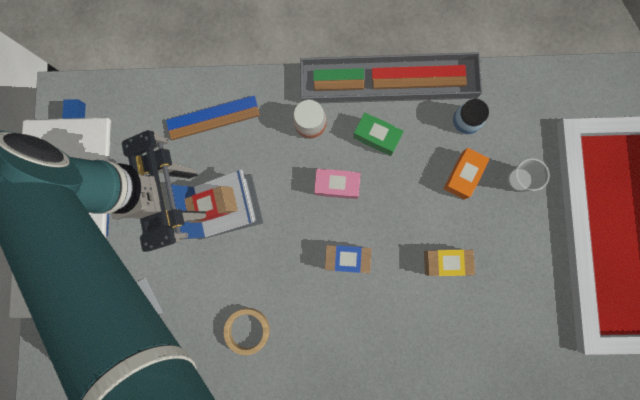

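```bash
python3 - <<'E'
from h import *
d=np.load("pics/wrist4.npz")
x=d["color"][50:220,220:400,::-1];cv2.imwrite("pics/w4c.png",cv2.resize(x,None,fx=3.5,fy=3.5,interpolation=cv2.INTER_CUBIC))
def onplane(u,v,z):
    o,r=rayf(d,u,v);o=D.T@(o-O);r=D.T@r;return (o+r*(z-o[2])/r[2])*1000
for p in((282,77),(344,77),(344,185),(283.5,185.5)): print("red",onplane(*p,.045).round(1))
for p in((234,70),(389,69)): print("bs",onplane(*p,.077).round(1))
for p in((257.5,202),(368,203)): print("deck",onplane(*p,0).round(1))
from plant import *
s=observe()
hv=np.array([.473,-.009,.25])
go(s,hv,down(-5),"blue hover")
E
```

```text
red [  3.4 -25.3  45. ]
red [ 3.4 28.2 45. ]
red [100.2  29.6  45. ]
red [100.7 -25.5  45. ]
bs [ -0.9 -59.9  77. ]
bs [-1.5 60.2 77. ]
deck [130.7 -58.8   0. ]
deck [132.   61.4   0. ]
blue hover turn [-0.0524  0.3107  0.3442] shift mm [ 250.4  127.4 -186.1]
```

View pics/w4c.png

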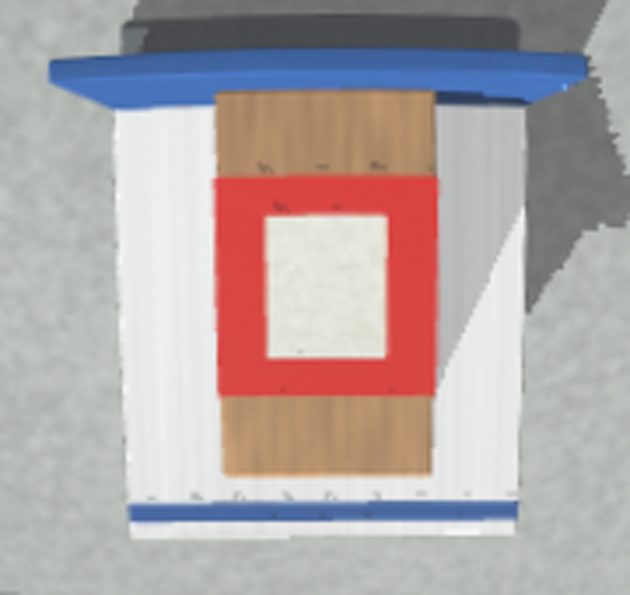

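>>> {"method": "arm_command", "body": {"plan": "-0.002 0.015 0.015 10 2 -8 76; -0.007 0.04 0.04 32 12 -26 76; -0.013 0.07 0.08 62 30 -47 76; -0.019 0.11 0.12 93 46 -70 76; -0.025 0.15 0.17 124 62 -93 76; -0.032 0.19 0.21 156 78 -116 76; -0.038 0.23 0.255 187 94 -140 76; -0.045 0.27 0.3 218 110 -163 76; -0.05 0.3 0.33 240 122 -178 76; -0.052 0.311 0.344 250 127 -186 76"}}

```text
time_s: 11.05
position: [0.4721, -0.0115, 0.2499]
tool_rot: [0.476, -0.476, 0.523, -0.522]
contact_force: [0.7, 0.2, -0.7]
width: 0.0698
```

>>> {"method": "arm_command", "body": {"plan": "0 0 0 0 0 0 76; 0 0 0 0 0 0 76"}}

```text
time_s: 11.25
position: [0.4737, -0.0079, 0.2509]
tool_rot: [-0.478, 0.477, -0.521, 0.522]
contact_force: [0.3, -0.4, 0.5]
width: 0.0698
```

```bash
python3 - <<'E'
from h import *
from plant import *
s=observe();print(s["time_s"],np.round(s["position"],4),s["width"],np.round(s["qpos"],2))
go(s,np.array([.473,-.009,.15]),down(-5),"above blue")
d=get_image("wrist");cv2.imwrite("pics/w5.png",d["color"][:,:,::-1]);np.savez("pics/w5.npz",**{k:d[k] for k in("color","intrinsics","T")})
E
```

```text
11.25 [ 0.4737 -0.0079  0.2509] 0.06979335261010744 [ 0.35  0.28 -0.46  2.05  0.17  0.84 -0.29]
above blue turn [-0.0019  0.     -0.0007] shift mm [  1.2 100.9  -0.8]
```

View pics/w5.png

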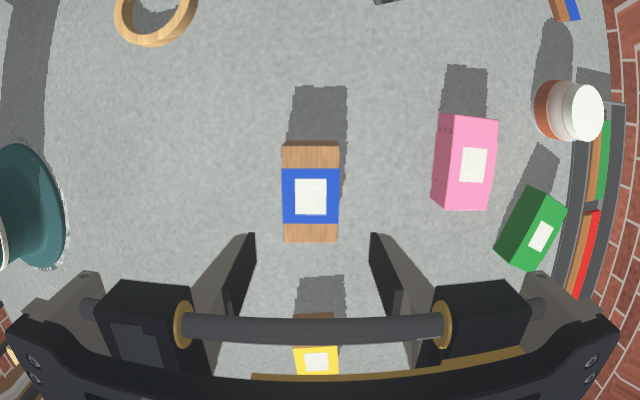

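Blue sits centred at (311,196), square between the fingers. I'll descend in two stages.

>>> {"method": "arm_command", "body": {"plan": "0 0 0 0 15 -0.5 76; 0 0 0 0 40 -0.5 76; 0 0 0 1 65 -0.5 76; 0 0 0 1 90 -0.5 76; 0 0 0 1 115 -0.5 76; 0 0 0 1 135 -0.5 76; 0 0 0 1 148 -0.5 76; 0 0 0 1 155 -0.5 76; 0 0 0 1 155 -0.5 76; 0 0 0 1 155 -0.5 76"}}

```text
time_s: 12.3
position: [0.4739, -0.0097, 0.0967]
tool_rot: [-0.478, 0.477, -0.521, 0.522]
contact_force: [0.1, -0.2, -0.6]
width: 0.0698
```

>>> {"method": "arm_command", "body": {"plan": "0 0 0 0 0 0 40; 0 0 0 0 0 0 40; 0 0 0 0 0 0 40; 0 0 0 0 0 0 40; 0 0 0 0 0 0 40; 0 0 0 0 0 0 40", "grip_force": 25}}

```text
time_s: 12.9
position: [0.4726, -0.0101, 0.0968]
tool_rot: [-0.477, 0.477, -0.521, 0.522]
contact_force: [-3.6, 1.0, 6.9]
width: 0.0546
```

```bash
python3 - <<'E'
from h import *
from plant import *
s=observe();print(s["time_s"],np.round(s["position"],4),s["width"],np.round(s["contact_force"],1))
go(s,s["position"],down(-5),"rot")
d=get_image("wrist");cv2.imwrite("pics/w6.png",d["color"][:,:,::-1])
E
```

```text
12.9 [ 0.4726 -0.0101  0.0968] 0.05461612723113224 [-3.6  1.   6.9]
rot turn [-0.001  -0.0016  0.0007] shift mm [0. 0. 0.]
```

View pics/w6.png

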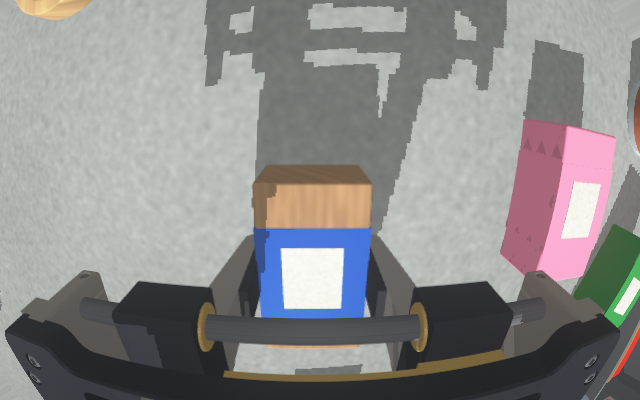

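>>> {"method": "arm_command", "body": {"plan": "0 0 0 0 -8 0 40; 0 0 0 0 -25 0 40; 0 0 0 0 -50 0 40; 0 0 0 0 -80 0 40; 0 0 0 0 -110 0 40; 0 0 0 0 -140 0 40; 0 0 0 0 -165 0 40; 0 0 0 0 -180 0 40; 0 0 0 0 -185 0 40; 0 0 0 0 -185 0 40"}}

```text
time_s: 13.95
position: [0.4728, -0.0103, 0.2816]
tool_rot: [-0.478, 0.477, -0.521, 0.523]
contact_force: [1.1, 0.3, -4.8]
width: 0.0549
```

```bash
python3 - <<'E'
from h import *
from plant import *
s=observe();print(s["time_s"],np.round(s["position"],4),s["width"],np.round(s["contact_force"],1))
d=get_image("wrist");R0=rot(s["tool_rot"]).as_matrix();p=s["position"]
def tl(u,v,y=.0518):
    o,r=rayf(d,u,v);o=R0.T@(o-p);r=R0.T@r;return ((o+r*(y-o[1])/r[1])*1000).round(1)
for q in((312,278.5),(254,183.5),(371,183.5)): print(tl(*q))
t=deckpt(.080,0,.0967+.045+.05);print(t);go(s,t,RD,"deck hover")
E
```

```text
13.95 [ 0.4728 -0.0103  0.2816] 0.05485697124413739 [ 1.1  0.3 -4.8]
[-0.1 51.8  0.6]
[-49.4  51.8 -25.6]
[-49.4  51.8  27.2]
[0.58914547 0.3191324  0.23350069]
deck hover turn [ 0.0513 -0.3114 -0.3453] shift mm [-338.5   48.3   86.5]
```

>>> {"method": "arm_command", "body": {"plan": "0.002 -0.015 -0.015 -14 0 4 40; 0.007 -0.04 -0.04 -42 0 11 40; 0.013 -0.08 -0.08 -80 0 20 40; 0.02 -0.12 -0.13 -120 0 31 40; 0.027 -0.16 -0.18 -160 5 41 40; 0.033 -0.2 -0.22 -200 10 51 40; 0.039 -0.24 -0.26 -240 15 61 40; 0.045 -0.27 -0.3 -280 20 72 40; 0.049 -0.3 -0.33 -315 26 81 40; 0.051 -0.311 -0.345 -338 30 86 40"}}

```text
time_s: 15.0
position: [0.5876, 0.3225, 0.248]
tool_rot: [-0.468, 0.623, -0.338, 0.527]
contact_force: [-0.0, -0.2, -5.2]
width: 0.0548
```

>>> {"method": "arm_command", "body": {"plan": "0 0 0 0 0 0 40; 0 0 0 0 0 0 40; 0 0 0 0 0 0 40"}}

```text
time_s: 15.3
position: [0.5886, 0.3175, 0.2504]
tool_rot: [-0.467, 0.622, -0.339, 0.53]
contact_force: [-1.4, 0.4, -4.7]
width: 0.0551
```

```bash
python3 st.py;python3 - <<'E'
from h import *
from plant import *
s=observe();go(s,deckpt(.058,.001,.147),RD,"pre")
E
```

```text
15.3 [0.5886 0.3175 0.2504] 0.0551 F deck [-2.3 -1.3 -4.1] deck xyz tcp [ 87.1  -0.9 207.1]
rot to RD turn [ 0.0031 -0.0006  0.0002] shift mm [0. 0. 0.]
pre turn [ 0.0031 -0.0006  0.0002] shift mm [-29.1  60.1   2.1]
```

>>> {"method": "arm_command", "body": {"plan": "0.001 0 0 -6 8 1 40; 0.003 0 0 -15 22 2 40; 0.003 0 0 -24 38 2 40; 0.003 0 0 -28 50 2 40; 0.003 0 0 -29 57 2 40; 0.003 0 0 -29 58 2 40; 0.003 0 0 -29 58 2 40"}}

```text
time_s: 16.0
position: [0.589, 0.3265, 0.187]
tool_rot: [-0.469, 0.621, -0.338, 0.53]
contact_force: [-0.7, -0.2, -4.0]
width: 0.0548
```

```bash
python3 st.py;python3 - <<'E'
from h import *
from plant import *
for n in("scene","wrist"):
    d=get_image(n);cv2.imwrite(f"pics/{n}7.png",d["color"][:,:,::-1])
    if n=="scene": x=d["color"][120:280,360:560,::-1];cv2.imwrite("pics/sc7.png",cv2.resize(x,None,fx=3.5,fy=3.5,interpolation=cv2.INTER_CUBIC))
E
```

```text
16.0 [0.589  0.3265 0.187 ] 0.0548 F deck [-1.3 -0.7 -3.7] deck xyz tcp [ 57.3   1.5 150.4]
rot to RD turn [-0.0018 -0.0001 -0.0009] shift mm [0. 0. 0.]
```

View pics/sc7.png

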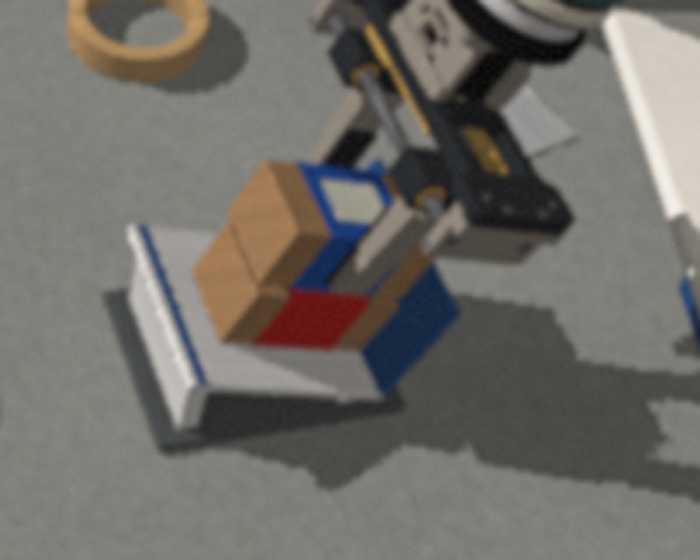

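View pics/wrist7.png

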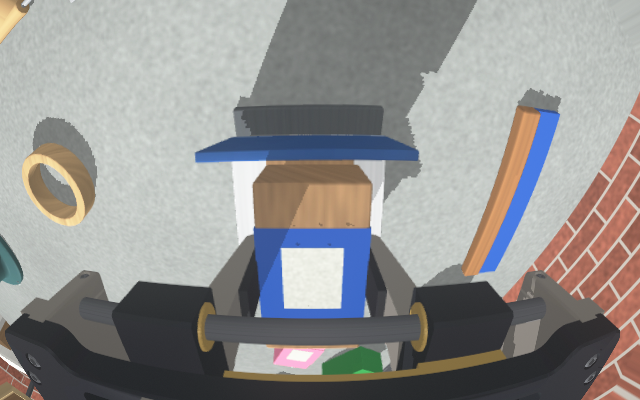

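>>> {"method": "arm_command", "body": {"plan": "0 0 0 0 2 -0.5 40; 0 0 0 0 5 -0.5 40; 0 0 0 0 6.5 -0.5 40; 0 0 0 0 6.5 -0.5 40; 0 0 0 0 6.5 -0.5 40"}}

```text
time_s: 16.6
position: [0.5888, 0.3244, 0.1809]
tool_rot: [-0.469, 0.621, -0.338, 0.53]
contact_force: [-0.5, 0.1, -4.3]
width: 0.0549
```

```bash
python3 st.py
```

```text
16.6 [0.5888 0.3244 0.1809] 0.0549 F deck [-1.7 -0.4 -4. ] deck xyz tcp [ 57.1   0.8 144.1]
rot to RD turn [-0.0019  0.0002 -0.001 ] shift mm [0. 0. 0.]
```

>>> {"method": "arm_command", "body": {"plan": "0 0 0 -3 0 0 40; 0 0 0 -6 0 0 40; 0 0 0 -8 0 0 40; 0 0 0 -8 0 0 40"}}

```text
time_s: 17.0
position: [0.5877, 0.3301, 0.1791]
tool_rot: [-0.467, 0.621, -0.337, 0.531]
contact_force: [-0.4, -5.9, 2.3]
width: 0.0547
```

```bash
python3 st.py
```

```text
17.0 [0.5877 0.3301 0.1791] 0.0547 F deck [ 6.1 -1.7  0.2] deck xyz tcp [ 51.    1.  144.3]
rot to RD turn [-0.0012 -0.0006  0.0034] shift mm [0. 0. 0.]
```

Contact at x≈51 mm, as expected. I'll lower onto red.

>>> {"method": "arm_command", "body": {"plan": "0 0 0 0 1 0 40; 0 0 0 -0.5 2 0 40; 0 0 0 -0.5 3 0 40; 0 0 0 -0.5 3 0 40; 0 0 0 -0.5 3 0 40"}}

```text
time_s: 17.5
position: [0.5884, 0.3293, 0.1764]
tool_rot: [-0.468, 0.621, -0.337, 0.532]
contact_force: [0.9, -4.8, 2.2]
width: 0.0544
```

```bash
python3 st.py
```

```text
17.5 [0.5884 0.3293 0.1764] 0.0544 F deck [ 5.3 -0.1  0.4] deck xyz tcp [ 51.    1.6 141.5]
rot to RD turn [-0.0022 -0.0015  0.0033] shift mm [0. 0. 0.]
```

>>> {"method": "arm_command", "body": {"plan": "0 0 0 0 1 -0.5 40; 0 0 0 0 1 -0.5 40; 0 0 0 0 1 -0.5 40"}}

```text
time_s: 17.8
position: [0.5883, 0.3292, 0.1763]
tool_rot: [-0.468, 0.62, -0.337, 0.532]
contact_force: [-0.2, -4.2, 5.5]
width: 0.055
```

```bash
python3 st.py
```

```text
17.8 [0.5883 0.3292 0.1763] 0.055 F deck [ 5.7 -1.1  3.8] deck xyz tcp [ 51.1   1.4 141.4]
rot to RD turn [-0.0034 -0.0019  0.0029] shift mm [0. 0. 0.]
```

Seated (z stopped, force +3.8 N). I'll release and back off.

>>> {"method": "arm_command", "body": {"plan": "0 0 0 0 0 0 64; 0 0 0 0 0 0 70; 0 0 0 0 0 0 76; 0 0 0 0 0 0 76; 0 0 0 0 0 0 76"}}

```text
time_s: 18.3
position: [0.5867, 0.3311, 0.1741]
tool_rot: [-0.469, 0.621, -0.338, 0.53]
contact_force: [-0.9, 0.4, -1.2]
width: 0.0696
```

>>> {"method": "arm_command", "body": {"plan": "0 0 0 0 -5 0 76; 0 0 0 0 -20 0 76; 0 0 0 0 -45 0 76; 0 0 0 0 -75 0 76; 0 0 0 0 -105 0 76; 0 0 0 20 -120 0 76; 0 0 0 50 -125 0 76; 0 0 0 70 -125 0 76; 0 0 0 70 -125 0 76"}}

```text
time_s: 19.2
position: [0.5938, 0.304, 0.3173]
tool_rot: [-0.467, 0.619, -0.338, 0.533]
contact_force: [-1.1, -0.6, 0.2]
width: 0.0698
```

```bash
python3 st.py; python3 - <<'E'
from h import *
from plant import *
for n in("scene","wrist","top"):
    d=get_image(n);cv2.imwrite(f"pics/{n}8.png",d["color"][:,:,::-1]);np.savez(f"pics/{n}8.npz",**{k:d[k] for k in("color","intrinsics","T")})
    if n=="scene": x=d["color"][120:280,360:560,::-1];cv2.imwrite("pics/sc8.png",cv2.resize(x,None,fx=3.5,fy=3.5,interpolation=cv2.INTER_CUBIC))
    if n=="wrist": x=d["color"][40:230,210:410,::-1];cv2.imwrite("pics/w8c.png",cv2.resize(x,None,fx=3,fy=3,interpolation=cv2.INTER_CUBIC))
E
```

```text
19.2 [0.5938 0.304  0.3173] 0.0698 F deck [ 0.4 -1.2  0.1] deck xyz tcp [123.5   1.1 265. ]
rot to RD turn [-0.0024 -0.0063  0.0011] shift mm [0. 0. 0.]
```

View pics/w8c.png

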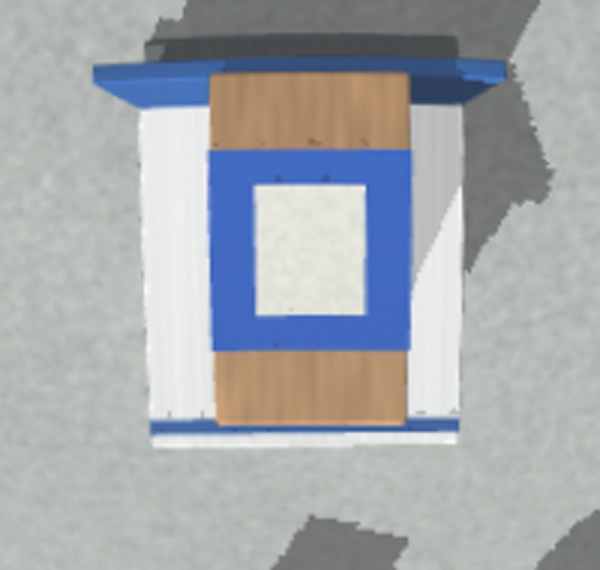

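View pics/sc8.png

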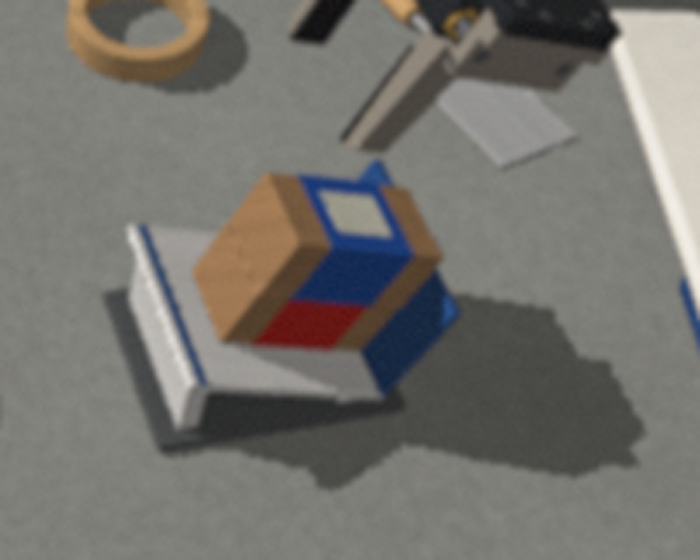

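The carton ends are flush in the scene view. One numeric check before I hand in.

```bash
python3 - <<'E'
from h import *
d=np.load("pics/wrist8.npz")
def on(x,y,z):
    u,v=(x+.5)/3-.5+210,(y+.5)/3-.5+40
    o,r=rayf(d,u,v);o=D.T@(o-O);r=D.T@r;return ((o+r*(z-o[2])/r[2])*1000).round(1)
for p in((210,73),(409,73),(407,425),(217,425)): print("blue",on(*p,.09))
for p in((94,67),(505,64)): print("bs",on(*p,.077))
for p in((152,447),(458,443)): print("deck",on(*p,0))
a=np.load("pics/top0.npz")["color"];b=np.load("pics/top8.npz")["color"]
print("yellow region change",np.abs(a[240:285,415:485].astype(int)-b[240:285,415:485]).mean())
E
```

```text
blue [  2.1 -24.6  90. ]
blue [ 2.3 29.4 90. ]
blue [101.4  29.9  90. ]
blue [101.2 -24.3  90. ]
bs [ -3.2 -59.7  77. ]
bs [-3.5 58.8 77. ]
deck [132.  -59.1   0. ]
deck [130.9  60.3   0. ]
yellow region change 1.6437037037037037
```

```bash
python3 -c "
from plant import *
print(finish_job())"
```

```text
the job is handed in; nothing more can be done
None
```

The red-sleeved carton is on the stand, label up and lengthwise down the slope. I pushed it against the backstop until about 6 N showed, lowered it and let go. The blue-sleeved carton is stacked on top of it the same way, and I then backed the gripper clear and handed the job in at about 19 s of the 58 s allowed.

**Last checks, from the wrist camera:**

| | Upper end, mm from the backstop (100 = touching) | Middle of carton, mm off deck centreline |
|---|---|---|
| Red (measured before blue went on) | about 100.5 | about 1.7 |
| Blue | about 101.3 | about 2.6 |

- **Stacking:** the two cartons agree to about 1 mm, and their ends look flush in the scene view.
- **Yellow carton:** its area in the top view is unchanged.
- **Disagreements:** the lower-end edges measured 2–3 mm from the backstop, although the upper ends put the cartons against it. I put this down to image and calibration error, because the contact force and the carton's length both point to them touching. The arm's reported position also strayed a few millimetres from what I commanded (about 4 mm at the red grasp), which I measured and allowed for.

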